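Take the sump magnet out of a gear housing and shut its port again

ROBOT

A 6-joint arm with a two-finger parallel gripper is mounted at the origin on the work surface. World frame = base frame: x ahead of the robot, y to its left, z up, the work surface at z = 0. Lengths are in m, angles in degrees, forces in N, time in s.
With the tool pointing down it reaches from about 0.325 to 0.875 m from the base axis. Payload 4.4 kg.
Tool frame: the origin (TCP) lies at the very end of the fingers, on their centre line; the grasp point (between the pads) lies 19 mm behind it (arm.grip_depth is the distance from the TCP to the grasp point, in m); x points along the fingers, y is the direction in which the jaws open and shut, and the axes are right-handed (so a half turn about x gives the same grasp; the last joint's range is limited). The gripper opens to 85 mm and grips with 20 to 120 N. Pads are 22 mm wide; open, the fingers measure 114 mm over their backs; the gripper's body (76 mm by 85 mm) begins 54 mm behind the grasp point. The pads swing forward as they close: fully open they stand 13 mm farther back than shut.
Start: joints at [-8.623, 11.837, 88.321, -0, 79.842, -8.623], TCP at [0.575, -0, 0.231] pointing down, gripper open.
Joint ranges: [-156.59, 156.59], [-49.26, 127.26], [12.9, 141.05], [-63.56, 243.56], [4.71, 150.69], [-161.64, 161.64]. Speed limits (degrees/s): [159.86, 159.86, 180, 180, 180, 180].

INTERFACE

Orientations are given as a 3x3 rotation matrix whose columns are the frame's x, y, z axes.
In Python, from station import arm gives the robot as it stands. The module is installed in compiled form; this text tells all that it offers.
- The arm moves only by the tool jog_arm, never from a script. Its argument "moves" is a list of rows, each a list of 7 numbers: the opening, from 0 (shut) to 1 (fully open), then the shift along the tool's x, y, z in m, then the turn, a rotation vector about the tool's x, y, z in degrees. A call has 1 to 20 rows; each row shifts and turns the commanded pose from where the row before left it, along the tool's axes as they then stand; what a row does not reach is not made up. A row lasts 1/10 s, in which the tool goes at most 50 mm and 8.59 degrees, less where a joint would pass 70% of its speed; a pose out of reach is approached as far as the arm can. A call is refused whole if a number of a shift passes 0.05 or a number of a turn 8.59, either way. A call with a gripper value outside its range is refused whole. The fingers move at their own pace and stop on an object; "squeeze" is the grip in N (left out, the last holds). Time passes only in rows, so rows that do not move let the fingers close. It gives the time, the measured TCP pose, the force and the opening at its end, in the units of the state.
- arm.state(): the state, without advancing time (a new reading comes with each control period).
- arm.snapshot(name): name is "scene" or "side" or "wrist"; returns a dict with "image" (384x512x3 uint8, red, green, blue), "z_map" (384x512 float32, m along the optical axis (not along the pixel's ray), 0 where there is no reading), "fx", "fy", "cx", "cy" (pixels), "D" ([k1, k2, p1, p2, k3] as OpenCV has them; the pictures are not rectified), "world_to_cam" (4x4, takes a point from world to camera coordinates). Camera axes: x right, y down, z forward; pixel columns grow to the right and rows downward; lengths in m; the calibration is good to about 2 mm. A picture is of the moment at which its call begins.
- arm.job_done(): hands the job in, once; it reports no verdict.
The state is a dict: "time_s": time; "joint_positions": joint angles; "qd": joint speeds; "tau": joint torques, N m; "eef_pos": TCP position; "ee_rot": TCP orientation; "contact_force": force on the tool from outside, world axes, zero at the start; "ft_torque": the same for the moment, N m; "finger_gap": finger opening in m.
Only numpy, scipy, OpenCV 4.12 (cv2) and the standard library are available. Lean on these libraries where they do the work, as an engineer would, in place of code of your own. Each camera call takes 0.05 s, during which the arm holds its last target. There are 200 camera calls.

TASK

The gear housing on the bench has a round inspection port under an aluminium dust cover that turns on a single pin. Swing the cover aside until the port is fully uncovered, lift the steel sump magnet out and stand it upright in the empty shallow steel tray, then swing the cover back fully home against its stop so that no grit gets in. Leave the bin, mug and brush where they are.

Things in the scene. Friction and masses are not known exactly. Their poses are not given: they have to be found in the camera images.
- housing: Grey painted cast gear housing, fixed to the bench; block 160 mm (its x) by 200 mm (its y, from -120 to +80), foot flange 190 x 230 mm and 10 mm thick; flat deck 98 mm above the bench. Origin on the bench, straight under the centre of the port. A steel shaft 24 mm thick sticks out of its +x side to x = +122 mm, 52 mm up.
- port (a point): Centre of the round port's mouth, at deck level. The port is a plain well 108 mm across and 48 mm deep with a flat floor (50 mm above the bench). The housing's x and y axes. Fingers must be only partly open to go down into it.
- cover_pivot (a point): Centre of the cover's pin: 85 mm from the port's centre along the housing's -y, 105 mm above the bench (the cover's top face). The pin's head stands 9 mm above that. The cover is an aluminium disc 122 mm across and 5 mm thick, centred 85 mm from the pin; its top face is 105 mm above the bench.
- cover (a joint): Angle of the dust cover about its vertical pin, rad. 0 = fully home: the cover's disc is centred on the port and rests against a small stop stud on the deck. Grows counter-clockwise seen from above (at 0 the cover points along the housing's +y from the pin and opens towards the housing's -x); end of travel 2.1. The port is clear of the cover from 1.5 up. Light friction (about 0.06 N m), stays where it is left, cannot lift. It may start slightly ajar (up to 0.2).
- cover_knob (a point): Grip point on the cover's upright round steel knob, 16 mm in diameter and 34 mm tall, standing on the cover; this point is on its axis, 20 mm above the cover's top face and 14 mm below the knob's top, 125 mm above the bench; 118 mm from the pin's axis. It moves with the cover. The knob can be caged loosely between the fingers from above, or pushed sideways; a hard pinch by a hand that does not turn with the cover may work its way off the knob.
- magnet: Sump magnet: plain steel cylinder 24 mm in diameter, 40 mm tall, about 0.14 kg, with two dark bands near its foot, standing loose on the port's floor near the centre (hidden by the cover at first). Acts as plain steel: it does not pull. Origin at the centre of its underside, z up its axis.
- tray: Empty shallow tray of plain sheet steel, fixed to the bench, 150 mm (its x) by 120 mm (its y), 22 mm high, walls and floor 3 mm. Origin at the centre of its underside; the inner floor is 3 mm above it.
- bin: Yellow plastic bin with bolts, 110 x 150 x 65 mm, bystander. Origin at the centre of its underside.
- mug: Steel mug, 80 mm across and 90 mm tall, handle at its +y, bystander. Origin at the centre of its underside.
- brush: Hand brush lying on its bristles, head 130 x 45 x 45 mm along its x, handle out to x = -160 mm, bystander. Origin under the head's centre.
Mind the look-alikes: they are no part of the job. Of the things like the tray, leave any that is blue, brown or orange; of the rest the smaller one is meant.

How it is judged (in metres and radians):
On the way, in this order (a step that is already met when the one before it is completed fails the run):
1. the cover is swung aside so that the port is fully uncovered (beyond 1.5 rad) (value of joint cover above 1.5 rad), for 0.1 s.
2. the magnet stands upright in the tray, at rest and let go (x of magnet in the frame of tray between -0.064 and 0.064 m and y of magnet in the frame of tray between -0.049 and 0.049 m and z of magnet in the frame of tray between -0.003 and 0.01 m and angle between magnet's own z axis and vertical below 0.15 rad and linear speed of magnet below 0.02 m/s and contact force between the fingers and magnet below 0.1 N), for 0.2 s.
At the end, for the whole second after the job is handed in: The cover is home over the port, within 0.07 rad (4 degrees) of its stop, and still; the magnet stands upright (within 0.15 rad) on the tray's floor, inside its walls, at rest and let go (all of step 2 and value of joint cover below 0.07 rad and velocity of joint cover between -0.05 and 0.05 rad/s); the robot touches nothing.
It fails at once if the bin, mug or brush is shifted by more than 30 mm (distance of any of bin, mug, brush from where it was at the start of the episode above 0.03 m).
It also fails if it takes over 72 s, if anything falls off the work surface, if the arm or the gripper's body presses on something with over 40 N, if the wrist force passes 120 N, or if a joint passes its speed limit or range.

## Working session

There is one attempt and no reset: what is moved stays moved. The work goes in short steps, Python scripts to look and compute and a tool call to move; the robot and the scene stay as the last step left them, time stands still between calls to the robot, and variables do not carry over. Pictures are saved under pics/ and viewed, about 8 in all and at most 12, crops included, and the job is handed in when it is done.

Besides the shell and the picture viewer there is one more tool, called after "Emit:" as name(argument=value, ...) on one line, values as JSON. jog_arm: Moves the arm, as the interface text tells. Its arguments: {"type":"object","properties":{"moves":{"type":"array"},"squeeze":{"type":"number"}},"required":["moves"]}

```bash
mkdir -p pics
cat > h.py <<'E'
import numpy as np, cv2
from station import arm
def pts(s):
    h,w=s["z_map"].shape
    K=np.array([[s["fx"],0,s["cx"]],[0,s["fy"],s["cy"]],[0,0,1.]])
    u,v=np.meshgrid(np.arange(w),np.arange(h))
    n=cv2.undistortPoints(np.stack([u,v],-1).reshape(-1,1,2).astype(float),K,np.array(s["D"],float)).reshape(h,w,2)
    z=s["z_map"]; P=np.dstack([n[...,0]*z,n[...,1]*z,z])
    T=np.linalg.inv(s["world_to_cam"]); W=P@T[:3,:3].T+T[:3,3]
    W[z<=0]=np.nan
    return W
def snap(name,f=None):
    s=arm.snapshot(name)
    if f: cv2.imwrite(f,s["image"][...,::-1])
    return s,pts(s)
E
python3 - <<'E'
from h import *
import pickle
ims=[]
for n in("scene","side"):
    s,W=snap(n); pickle.dump((s,W),open(n+".pkl","wb")); ims.append(s["image"])
    print(n,np.linalg.inv(s["world_to_cam"])[:3,3],(s["z_map"]>0).mean())
    cv2.imwrite(f"pics/{n}0.png",cv2.resize(s["image"],(800,600))[...,::-1])
print(arm.state())
E
```

```text
scene [1.22393502 1.04014668 0.93454824] 0.9957529703776041
side [-0.17600699  1.01974894  1.53395239] 0.9889017740885416
{'time_s': 0.1, 'joint_positions': array([-8.62130550e+00,  1.18799011e+01,  8.83958536e+01, -3.84738348e-04,
        7.98400178e+01, -8.62441893e+00]), 'qd': array([-0.0610617 , -0.14531287, -0.30027911,  0.0074097 , -0.04962895,
       -0.0387982 ]), 'tau': array([-6.50861111e-04, -3.84093010e+01, -2.92548752e+01, -2.51638894e-04,
        4.84987657e-03,  7.72491080e-05]), 'eef_pos': array([5.74334081e-01, 1.04690662e-04, 2.30242850e-01]), 'ee_rot': array([[-1.99876833e-03,  9.99998001e-01,  5.52344894e-05],
       [ 2.96360384e-04,  5.58269542e-05, -9.99999955e-01],
       [-9.99997959e-01, -1.99875187e-03, -2.96471377e-04]]), 'contact_force': array([-0.81784307, -0.53468922,  0.08222642]), 'ft_torque': array([ 0.0277005 , -0.02168568, -0.04834314]), 'finger_gap': 0.08567971069700589}
```

View pics/scene0.png

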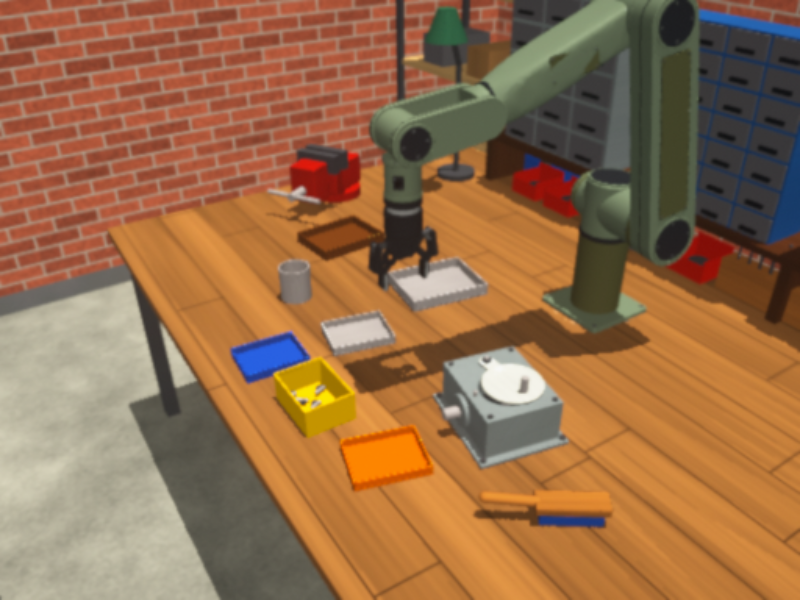

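View pics/side0.png

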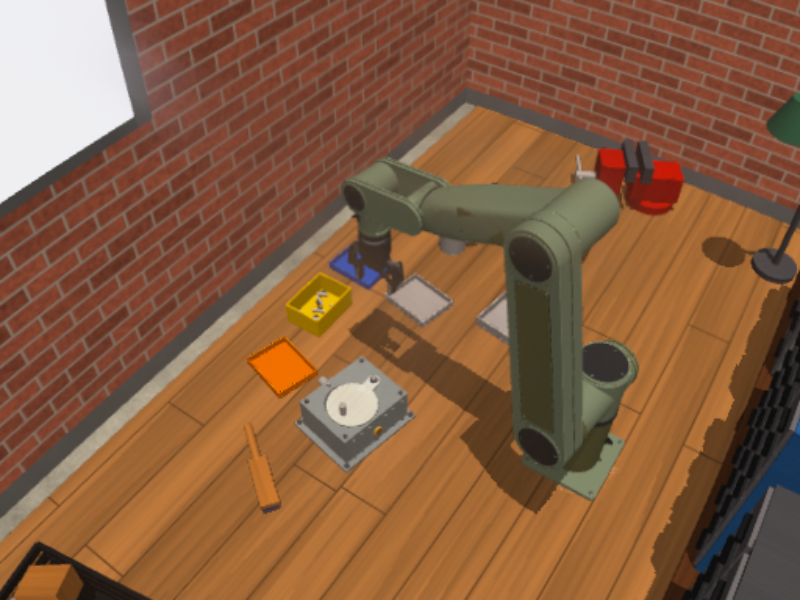

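Scene view (800x600 px): the trays are small grey (358,333), large grey (437,283), brown (340,237), blue (270,356) and orange (386,457). The target is the smaller grey one, at (358,333) here and (420,299) in the side view. The housing is at (500,405), the cover disc at (513,384), the knob at (524,384) and the pin at (487,361). Next I'll measure these.

Run:
```python
from h import *
import pickle
D={n:pickle.load(open(n+".pkl","rb")) for n in("scene","side")}
def show(n,u,v):
    W=D[n][1]; print(n,u,v,np.round(W[int(v*.64),int(u*.64)],4))
for n,u,v in [("scene",358,333),("scene",437,283),("scene",513,384),("scene",524,378),("scene",487,359),("side",420,299),("side",350,405),("side",343,405),("side",374,379)]: show(n,u,v)
for n,(u,v) in {"scene":(513,384),"side":(352,403)}.items():
    s,W=D[n]; hsv=cv2.cvtColor(s["image"],cv2.COLOR_RGB2HSV)
    c=W[int(v*.64),int(u*.64)]; 
    near=np.hypot(W[...,0]-c[0],W[...,1]-c[1])<.16
    # disc: bright, low sat, at z~.105
    m=(near&(abs(W[...,2]-.105)<.008)&(hsv[...,2]>185)&(hsv[...,1]<50)).astype(np.uint8)
    p=W[m>0]; print(n,"disc n",len(p),"z",np.median(p[:,2]))
    (cx,cy),r=cv2.minEnclosingCircle(p[:,:2].astype(np.float32)); print(" enc",cx,cy,r, "mean",p.mean(0))
    k=near&(W[...,2]>.118)&(W[...,2]<.15); 
    n_,lab,st,ce=cv2.connectedComponentsWithStats(k.astype(np.uint8))
    for i in range(1,n_): 
        q=W[lab==i]; print(" high",st[i,4],np.median(q,0),q[:,2].max())
    k=near&(W[...,2]>.085)&(W[...,2]<.111); q=W[k]; R=cv2.minAreaRect(q[:,:2].astype(np.float32)); print(" deck rect",R,len(q))
    k=near&(W[...,2]>.1085)&(W[...,2]<.118);
    n_,lab,st,ce=cv2.connectedComponentsWithStats(k.astype(np.uint8))
    for i in range(1,n_):
        if st[i,4]>2: print(" pin?",st[i,4],np.median(W[lab==i],0),ce[i]/.64)
for n,seeds in {"scene":[(358,333),(437,290)],"side":[(420,299)]}.items():
    s,W=D[n]; hsv=cv2.cvtColor(s["image"],cv2.COLOR_RGB2HSV)
    for u,v in seeds:
        c=W[int(v*.64),int(u*.64)]
        m=(np.hypot(W[...,0]-c[0],W[...,1]-c[1])<.16)&(hsv[...,1]<70)&(hsv[...,2]>90)&(W[...,2]<.035)&(W[...,2]>-.01)
        n_,lab,st,ce=cv2.connectedComponentsWithStats(m.astype(np.uint8)); i=lab[int(v*.64),int(u*.64)]
        q=W[lab==i]; print(n,"tray",len(q),cv2.minAreaRect(q[:,:2].astype(np.float32)),np.percentile(q[:,2],[2,50,98]))
s=D["scene"][0]["image"]; a=cv2.resize(s[210:300,275:365],(400,400)); b=cv2.resize(s[190:235,200:260],(400,400)); c=cv2.resize(D["side"][0]["image"][225:300,185:270],(400,400))
cv2.imwrite("pics/crop.png",np.hstack([a,c])[...,::-1])
```

```text
scene 358 333 [ 0.5735 -0.2099  0.0039]
scene 437 283 [ 0.2826 -0.302   0.0083]
scene 513 384 [0.4788 0.2414 0.105 ]
scene 524 378 [0.4795 0.2701 0.1385]
scene 487 359 [0.4781 0.1564 0.113 ]
side 420 299 [ 0.5827 -0.2179 -0.0029]
side 350 405 [0.4759 0.2443 0.1051]
side 343 405 [0.4735 0.2746 0.1424]
side 374 379 [0.4719 0.1554 0.1136]
scene disc n 935 z 0.10479227374585132
 enc 0.487448126077652 0.2090272456407547 0.09299539774656296 mean [0.4857563  0.22526618 0.10416502]
 high 43 [0.4802011  0.27620928 0.1318771 ] 0.1422859529339684
 deck rect ((0.49220943450927734, 0.21747228503227234), (0.20886299014091492, 0.17372295260429382), 78.58626556396484) 2231
 pin? 17 [0.478075   0.15732751 0.11092545] [486.21323529 358.36397059]
 pin? 3 [0.47505344 0.18316806 0.1087696 ] [494.79166667 365.625     ]
 pin? 14 [0.48346416 0.27557061 0.11310137] [523.10267857 389.0625    ]
 pin? 4 [0.55982047 0.22646925 0.11105917] [474.609375 390.625   ]
side disc n 689 z 0.10416625636874066
 enc 0.47562089562416077 0.21895332634449005 0.08067484945058823 mean [0.47441613 0.23453718 0.10424774]
 high 1 [
[... 637 characters left out ...]
396.35416667]
 pin? 3 [0.51687943 0.25312859 0.11046648] [333.85416667 397.39583333]
 pin? 3 [0.46676707 0.27392538 0.11556178] [345.3125     413.02083333]
 pin? 4 [0.42256375 0.24143775 0.10984545] [369.53125  413.671875]
scene tray 864 ((0.5776751041412354, -0.20618794858455658), (0.13735568523406982, 0.14996615052223206), 77.9646987915039) [-0.00064522  0.00538877  0.02227647]
scene tray 1293 ((0.28789079189300537, -0.29366791248321533), (0.18563508987426758, 0.2183735966682434), 81.75220489501953) [0.0002306  0.00761362 0.03197519]
side tray 748 ((0.5760889649391174, -0.20614726841449738), (0.12979935109615326, 0.15960454940795898), 78.0504150390625) [-0.00598474  0.00433327  0.02367478]
```

View pics/crop.png

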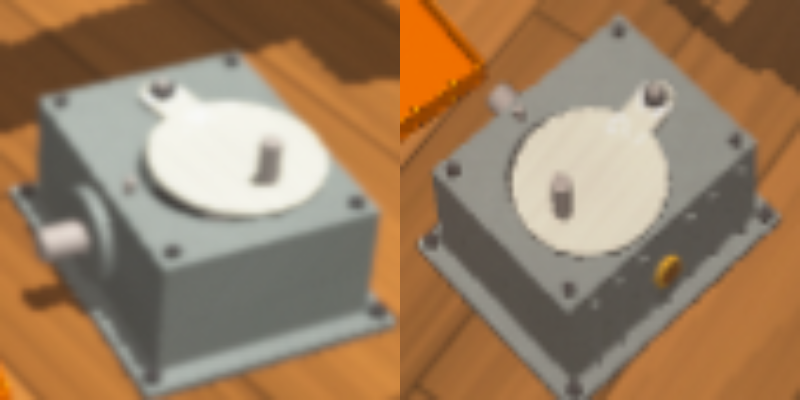

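The crop shows the cover ajar by about 0.19 rad. Pin is at about (0.475,0.156), knob (0.4765,0.2745) with the expected 118 mm between them, port (0.492,0.237) and housing yaw about −11.5°. The small grey tray is at (0.577,−0.206), roughly 150x130. The two cameras disagree by about 6 mm in x, so I'll move above the knob and check with the wrist camera.

Emit:
jog_arm(moves=[[0.42,0,-0.012,-0.034,0,0,0],[0.42,0,-0.012,-0.034,0,0,0],[0.42,0,-0.012,-0.034,0,0,0],[0.42,0,-0.012,-0.034,0,0,0],[0.42,0,-0.012,-0.034,0,0,0],[0.42,0,-0.012,-0.034,0,0,0],[0.42,0,-0.012,-0.034,0,0,0],[0.42,0,-0.014,-0.036,0,0,0],[0.42,0,0,0,0,0,0],[0.42,0,0,0,0,0,0],[0.42,0,0,0,0,0,0]], squeeze=20)

```text
time_s: 1.2
eef_pos: [0.4771, 0.2732, 0.2309]
ee_rot: [[-0.0, 1.0, -0.001], [-0.001, -0.001, -1.0], [-1.0, -0.0, 0.001]]
contact_force: [-0.2, -0.1, 1.1]
finger_gap: 0.0361
```

Run:
```python
from h import *
s,W=snap("wrist","pics/w1.png"); st=arm.state(); print(st["eef_pos"],st["ee_rot"].round(3),st["finger_gap"],np.linalg.inv(s["world_to_cam"])[:3].round(3))
hsv=cv2.cvtColor(s["image"],cv2.COLOR_RGB2HSV)
for lo,hi in((.118,.16),(.1085,.118)):
    k=((W[...,2]>lo)&(W[...,2]<hi)).astype(np.uint8)
    n,l,t,c=cv2.connectedComponentsWithStats(k)
    for i in range(1,n):
        if t[i,4]>25: q=W[l==i]; print(lo,t[i,4],np.median(q,0),q.min(0),q.max(0),c[i])
```

```text
[0.47733005 0.27290982 0.23098955] [[-0.     1.    -0.001]
 [-0.001 -0.001 -1.   ]
 [-1.    -0.     0.001]] 0.03562323412440313 [[ 1.     0.    -0.     0.476]
 [ 0.    -0.964 -0.267  0.34 ]
 [-0.     0.267 -0.964  0.372]]
0.118 280 [0.4769358  0.27258325 0.13770914] [0.46939661 0.26313903 0.11809013] [0.48478639 0.27816647 0.13974357] [256.28214286 193.325     ]
0.1085 26 [0.47800042 0.2768375  0.11377557] [0.47086345 0.27402065 0.10911424] [0.48411997 0.27812054 0.11799468] [256.84615385 183.11538462]
0.1085 164 [0.47431935 0.15405539 0.10978153] [0.46562032 0.14352212 0.1085077 ] [0.48297726 0.16323049 0.11440199] [253.63414634 286.57317073]
```

View pics/w1.png

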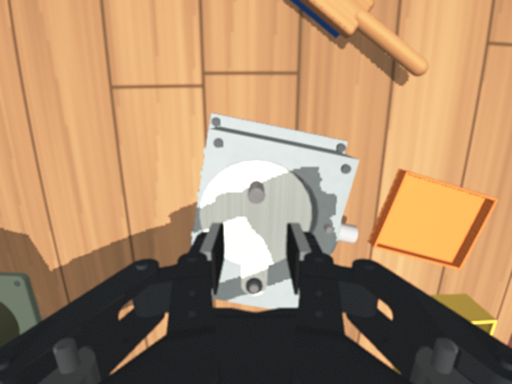

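The wrist view shows the knob at (256,193), i.e. (0.477,0.2715), between the open fingers, and the pin at (254,286), i.e. (0.4743,0.1535). Their spacing of 118 mm agrees with the description. I'll lower the fingers around the knob.

Emit:
jog_arm(moves=[[0.34,0.03,0,0.0,0,0,0],[0.34,0.03,0,0,0,0,0],[0.34,0.03,0,0.001,0,0,0],[0.34,0.015,0,0,0,0,0],[0.34,0.011,0,0,0,0,0],[0.34,0,0,0,0,0,0],[0.34,0,0,0,0,0,0]])

```text
time_s: 1.95
eef_pos: [0.4779, 0.2727, 0.116]
ee_rot: [[0.001, 1.0, -0.001], [0.0, -0.001, -1.0], [-1.0, 0.001, -0.0]]
contact_force: [0.4, 0.8, 0.5]
finger_gap: 0.029
```

Emit:
jog_arm(moves=[[0.34,0,-0.0045,0.0001,-2.2,0,0],[0.34,0,-0.009,0.00034,-4.4,0,0],[0.34,0,-0.009,0.00034,-4.4,0,0],[0.34,0,-0.009,0.00034,-4.4,0,0],[0.34,0,-0.009,0.00034,-4.4,0,0],[0.34,0,-0.009,0.00034,-4.4,0,0],[0.34,0,-0.009,0.00034,-4.4,0,0],[0.34,0,-0.009,0.00034,-4.4,0,0],[0.34,0,-0.009,0.00034,-4.4,0,0],[0.34,0,-0.009,0.00034,-4.4,0,0],[0.34,0,-0.009,0.00034,-4.4,0,0],[0.34,0,-0.009,0.00034,-4.4,0,0],[0.34,0,-0.009,0.00034,-4.4,0,0],[0.34,0,-0.009,0.00034,-4.4,0,0],[0.34,0,-0.009,0.00034,-4.4,0,0],[0.34,0,-0.009,0.00034,-4.4,0,0]])

```text
time_s: 3.55
eef_pos: [0.3694, 0.1997, 0.1171]
ee_rot: [[0.004, 0.368, 0.93], [0.002, 0.93, -0.368], [-1.0, 0.003, 0.003]]
contact_force: [-0.0, 0.5, -0.4]
finger_gap: 0.0288
```

Emit:
jog_arm(moves=[[0.34,0,-0.009,0.00034,-4.4,0,0],[0.34,0,-0.009,0.00034,-4.4,0,0],[0.34,0,-0.009,0.00034,-4.4,0,0],[0.34,0,-0.009,0.00034,-4.4,0,0],[0.34,0,-0.009,0.00034,-4.4,0,0],[0.34,0,0,0,0,0,0],[0.34,0,0,0,0,0,0]])

```text
time_s: 4.25
eef_pos: [0.3608, 0.1555, 0.1165]
ee_rot: [[0.003, -0.001, 1.0], [0.001, 1.0, 0.001], [-1.0, 0.001, 0.003]]
contact_force: [0.4, 0.3, 0.2]
finger_gap: 0.0288
```

Emit:
jog_arm(moves=[[0.34,-0.03,0,0,0,0,0],[0.34,-0.04,0,0,0,0,0],[0.34,-0.045,0,0,0,0,0],[0.5,0,0.016,0.026,0,0,0],[0.5,0,0.016,0.026,0,0,0],[0.5,0,0.016,0.026,0,0,0],[0.5,0,0.016,0.026,0,0,0],[0.5,0,0.017,0.026,0,0,0],[0.5,0,0,0,0,0,0],[0.5,0,0,0,0,0,0],[0.5,0,0,0,0,0,0]])

```text
time_s: 5.35
eef_pos: [0.4885, 0.2367, 0.2302]
ee_rot: [[-0.001, -0.003, 1.0], [-0.0, 1.0, 0.003], [-1.0, -0.0, -0.001]]
contact_force: [-0.1, 1.0, 0.7]
finger_gap: 0.0427
```

Run:
```python
from h import *
s,W=snap("wrist","pics/w2.png"); st=arm.state(); print(st["eef_pos"],st["joint_positions"].round(1),st["finger_gap"])
for lo,hi,a in((.118,.16,60),(.07,.094,60),(.045,.056,60)):
    k=((W[...,2]>lo)&(W[...,2]<hi)&(np.hypot(W[...,0]-.42,W[...,1]-.2)<.16)).astype(np.uint8)
    n,l,t,c=cv2.connectedComponentsWithStats(k)
    for i in range(1,n):
        if t[i,4]>a: q=W[l==i]; print(lo,t[i,4],np.median(q,0),q.min(0),q.max(0),c[i])
k=(abs(W[...,2]-.09)<.004)&(np.hypot(W[...,0]-.492,W[...,1]-.237)<.045); q=W[k]
print("magnet top",len(q),cv2.minEnclosingCircle(q[:,:2].astype(np.float32)),q.mean(0))
k=(abs(W[...,2]-.105)<.002)&(W[...,0]<.46); q=W[k]; print(len(q),q.mean(0))
```

```text
[0.48853041 0.23656307 0.23036254] [ 16.7   8.   92.9  -0.   79.1 -73.5] 0.042314897101163616
0.118 460 [0.35833688 0.16140026 0.13730284] [0.3488882  0.15168861 0.11800852] [0.36459224 0.16720458 0.1401223 ] [164.16086957  40.53695652]
0.07 1097 [0.52955248 0.23511423 0.08284584] [0.45660624 0.18176946 0.07000264] [0.54523638 0.28978361 0.09399119] [254.60255242 208.4922516 ]
0.07 394 [0.48564    0.23705942 0.08876815] [0.47568425 0.22495774 0.07007896] [0.49861288 0.24823017 0.09141456] [255.54060914 180.00253807]
0.045 5376 [0.49040993 0.23584403 0.04967565] [0.44052513 0.18195075 0.04701816] [0.54551525 0.28952101 0.05598559] [254.89787946 177.03292411]
magnet top 337 ((0.48755505681037903, 0.23666514456272125), 0.011909971944987774) [0.48719876 0.2365991  0.0888649 ]
11822 [0.39068587 0.1581922  0.10412828]
```

View pics/w2.png

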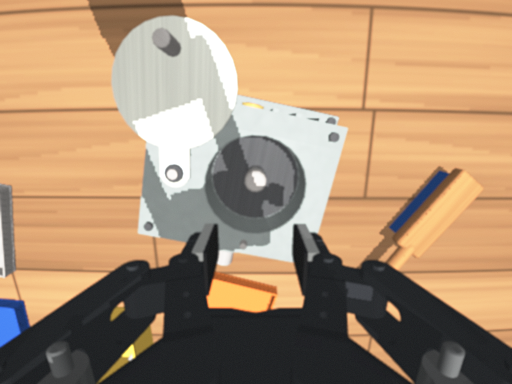

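The cover is open at about 1.71 rad, with the knob at (164,40) px. The port is clear, and the magnet stands at (256,180) px, (0.4875,0.2367), with top radius 11.9 mm as it should be. I'll go down and grip it.

Emit:
jog_arm(moves=[[0.5,0.035,0,-0.001,0,0,0],[0.5,0.035,0,0,0,0,0],[0.5,0.035,0,0,0,0,0],[0.5,0.03,0,0,0,0,0],[0.5,0.02,0,0,0,0,0],[0.5,0.012,0,0,0,0,0],[0.5,0.005,0,0,0,0,0],[0.5,0,0,0,0,0,0],[0.5,0,0,0,0,0,0],[0.1,0,0,0,0,0,0],[0.1,0,0,0,0,0,0],[0.1,0,0,0,0,0,0],[0.1,0,0,0,0,0,0],[0.1,0,0,0,0,0,0],[0.1,0,0,0,0,0,0]], squeeze=35)

```text
time_s: 6.9
eef_pos: [0.4895, 0.2371, 0.0598]
ee_rot: [[0.003, -0.004, 1.0], [0.001, 1.0, 0.004], [-1.0, 0.001, 0.003]]
contact_force: [0.1, -0.5, 6.4]
finger_gap: 0.0232
```

Emit:
jog_arm(moves=[[0.1,-0.015,0,0,0,0,0],[0.1,-0.03,0,0,0,0,0],[0.1,-0.035,0,0,0,0,0],[0.1,-0.04,0,0,0,0,0],[0.1,-0.03,0,0,0,0,0],[0.1,0,-0.02,0.004,0,0,0],[0.1,0,-0.035,0.007,0,0,0],[0.1,0,-0.035,0.007,0,0,0],[0.1,0,-0.035,0.007,0,0,0],[0.1,0,-0.035,0.007,0,0,0],[0.1,0,-0.035,0.007,0,0,0],[0.1,0,-0.035,0.007,0,0,0],[0.1,0,-0.035,0.007,0,0,0],[0.1,0,-0.035,0.007,0,0,0],[0.1,0,-0.035,0.007,0,0,0],[0.1,0,-0.035,0.007,0,0,0],[0.1,0,-0.035,0.007,0,0,0],[0.1,0,-0.035,0.007,0,0,0],[0.1,0,0,0,0,0,0],[0.1,0,0,0,0,0,0]])

```text
time_s: 8.9
eef_pos: [0.5773, -0.2033, 0.208]
ee_rot: [[-0.001, -0.002, 1.0], [0.001, 1.0, 0.002], [-1.0, 0.001, -0.001]]
contact_force: [0.9, 1.6, -1.6]
finger_gap: 0.0227
```

Run:
```python
from h import *
s,W=snap("wrist","pics/w3.png"); st=arm.state(); print(st["eef_pos"],st["joint_positions"].round(1),st["finger_gap"],st["contact_force"])
hsv=cv2.cvtColor(s["image"],cv2.COLOR_RGB2HSV)
m=(np.hypot(W[...,0]-.577,W[...,1]+.206)<.13)&(W[...,2]<.03)&(W[...,2]>-.01)&(hsv[...,1]<60)
q=W[m]; print(len(q),cv2.minAreaRect(q[:,:2].astype(np.float32)),np.percentile(q[:,2],[2,50,98]))
```

```text
[ 0.57727334 -0.20239468  0.20797849] [ -27.4   17.4   84.3    0.    78.5 -117.6] 0.02280043707135781 [ 0.421851    1.1266621  -1.41546917]
10361 ((0.5838221311569214, -0.20826739072799683), (0.1296696811914444, 0.16754652559757233), 77.99921417236328) [-4.62824084e-05  2.25701769e-03  2.13204614e-02]
```

View pics/w3.png

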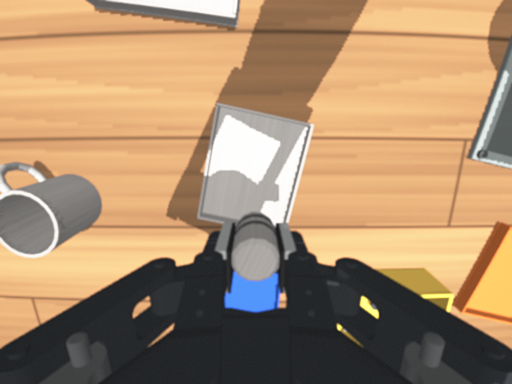

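The magnet is held upright at (256,250) px, with the small tray below at (256,165). I'll lower it in.

Emit:
jog_arm(moves=[[0.1,0.03,-0.001,0,0,0,0],[0.1,0.035,-0.001,0,0,0,0],[0.1,0.035,-0.001,0,0,0,0],[0.1,0.035,0,0,0,0,0],[0.1,0.025,0,0,0,0,0],[0.1,0.015,0,0,0,0,0],[0.1,0.01,0,0,0,0,0],[0.1,0.005,0,0,0,0,0],[0.1,0,0,0,0,0,0],[0.1,0,0,0,0,0,0],[0.1,0,0,0,0,0,0]])

```text
time_s: 10.05
eef_pos: [0.579, -0.2065, 0.0198]
ee_rot: [[0.002, -0.003, 1.0], [-0.001, 1.0, 0.003], [-1.0, -0.001, 0.002]]
contact_force: [0.0, 0.1, -1.7]
finger_gap: 0.0227
```

Emit:
jog_arm(moves=[[0.1,0.002,0,0,0,0,0],[0.1,0.002,0,0,0,0,0],[0.1,0.001,0,0,0,0,0],[0.1,0,0,0,0,0,0],[0.1,0,0,0,0,0,0]])

```text
time_s: 10.55
eef_pos: [0.5778, -0.2059, 0.0131]
ee_rot: [[-0.0, -0.003, 1.0], [0.0, 1.0, 0.003], [-1.0, 0.0, -0.0]]
contact_force: [0.0, -0.6, -1.1]
finger_gap: 0.0229
```

Emit:
jog_arm(moves=[[0.1,0.001,0,0,0,0,0],[0.1,0.001,0,0,0,0,0],[0.1,0,0,0,0,0,0],[0.1,0,0,0,0,0,0]])

```text
time_s: 10.95
eef_pos: [0.5781, -0.206, 0.0128]
ee_rot: [[-0.0, -0.004, 1.0], [-0.0, 1.0, 0.004], [-1.0, -0.0, -0.0]]
contact_force: [-3.1, 1.9, 7.3]
finger_gap: 0.023
```

Contact at 7 N. I'll release gently and rise.

Emit:
jog_arm(moves=[[0.3,0,0,0,0,0,0],[0.36,0,0,0,0,0,0],[0.45,0,0,0,0,0,0],[0.5,0,0,0,0,0,0],[0.5,0,0,0,0,0,0],[0.5,-0.01,0,0,0,0,0],[0.5,-0.03,0,0,0,0,0],[0.5,-0.045,0,0,0,0,0],[0.5,-0.045,0,0,0,0,0],[0.5,-0.045,0,0,0,0,0],[0.5,-0.045,0,0,0,0,0],[0.5,0,0,0,0,0,0],[0.5,0,0,0,0,0,0]])

```text
time_s: 12.25
eef_pos: [0.5789, -0.2064, 0.2342]
ee_rot: [[0.005, -0.004, 1.0], [-0.002, 1.0, 0.004], [-1.0, -0.002, 0.005]]
contact_force: [-0.3, 1.2, 0.1]
finger_gap: 0.0428
```

Run:
```python
from h import *
s,W=snap("wrist","pics/w4.png"); st=arm.state(); print(st["eef_pos"],st["joint_positions"].round(1),st["finger_gap"])
k=(abs(W[...,2]-.043)<.005)&(np.hypot(W[...,0]-.577,W[...,1]+.206)<.06); q=W[k]
print(len(q),q.mean(0),cv2.minEnclosingCircle(q[:,:2].astype(np.float32)),np.percentile(q[:,2],[5,50,95]))
```

```text
[ 0.57771962 -0.20580187  0.2317761 ] [ -27.7   16.4   82.6   -0.    80.9 -117.9] 0.04275337833814917
258 [ 0.57616389 -0.20616597  0.04183118] ((0.576556384563446, -0.2063138782978058), 0.011871948838233948) [0.03991156 0.04189192 0.04329222]
```

View pics/w4.png

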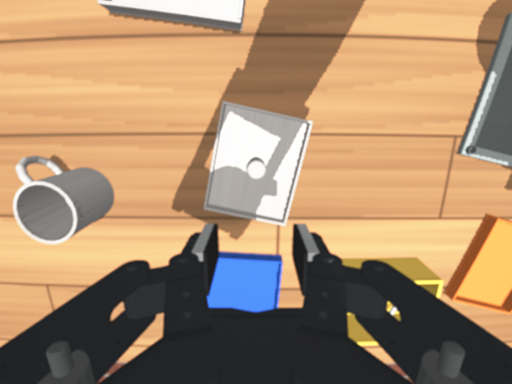

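The magnet stands upright at the tray's centre, at (256,168) px, with its top at 0.042 m and radius 11.9 mm. Now back to above the knob at (0.3585,0.160).

Emit:
jog_arm(moves=[[0.38,0,0.03,-0.018,0,0,0],[0.38,0,0.03,-0.018,0,0,0],[0.38,0,0.03,-0.018,0,0,0],[0.38,0,0.03,-0.018,0,0,0],[0.38,0,0.03,-0.018,0,0,0],[0.38,0,0.03,-0.018,0,0,0],[0.38,0,0.03,-0.018,0,0,0],[0.38,0,0.03,-0.018,0,0,0],[0.38,0,0.03,-0.018,0,0,0],[0.38,0,0.03,-0.018,0,0,0],[0.38,0,0.03,-0.018,0,0,0],[0.38,0,0.03,-0.019,0,0,0],[0.38,0,0.006,-0.002,0,0,0],[0.38,0,0,0,0,0,0],[0.38,0,0,0,0,0,0],[0.38,0,0,0,0,0,0]])

```text
time_s: 13.9
eef_pos: [0.358, 0.1585, 0.2308]
ee_rot: [[-0.001, -0.002, 1.0], [-0.001, 1.0, 0.002], [-1.0, -0.001, -0.001]]
contact_force: [-0.0, -0.1, -0.1]
finger_gap: 0.0325
```

Run:
```python
from h import *
s,W=snap("wrist","pics/w5.png"); st=arm.state(); print(st["eef_pos"],st["ee_rot"].round(3),st["finger_gap"])
k=((W[...,2]>.134)&(W[...,2]<.145)&(np.hypot(W[...,0]-.36,W[...,1]-.16)<.04)); q=W[k]
print(len(q),q.mean(0),cv2.minEnclosingCircle(q[:,:2].astype(np.float32)))
```

```text
[0.35804172 0.15846469 0.23095963] [[-0.001 -0.002  1.   ]
 [-0.     1.     0.002]
 [-1.    -0.    -0.001]] 0.0322984917234724
220 [0.35605709 0.15979336 0.13780429] ((0.3564046621322632, 0.16004054248332977), 0.007908465340733528)
```

Emit:
jog_arm(moves=[[0.34,0.03,0.0015,-0.0015,0,0,0],[0.34,0.03,0,0,0,0,0],[0.34,0.03,0,0,0,0,0],[0.34,0.015,0,0,0,0,0],[0.34,0.01,0,0,0,0,0],[0.34,0,0,0,0,0,0],[0.34,0,0,0,0,0,0]])

```text
time_s: 14.65
eef_pos: [0.3569, 0.1606, 0.1169]
ee_rot: [[0.001, -0.003, 1.0], [0.0, 1.0, 0.003], [-1.0, 0.0, 0.001]]
contact_force: [0.1, -1.0, 0.6]
finger_gap: 0.0291
```

Emit:
jog_arm(moves=[[0.34,0,0.0045,0.0001,2.2,0,0],[0.34,0,0.009,0.00034,4.4,0,0],[0.34,0,0.009,0.00034,4.4,0,0],[0.34,0,0.009,0.00034,4.4,0,0],[0.34,0,0.009,0.00034,4.4,0,0],[0.34,0,0.009,0.00034,4.4,0,0],[0.34,0,0.009,0.00034,4.4,0,0],[0.34,0,0.009,0.00034,4.4,0,0],[0.34,0,0.009,0.00034,4.4,0,0],[0.34,0,0.009,0.00034,4.4,0,0],[0.34,0,0.009,0.00034,4.4,0,0],[0.34,0,0.009,0.00034,4.4,0,0],[0.34,0,0.009,0.00034,4.4,0,0],[0.34,0,0.009,0.00034,4.4,0,0],[0.34,0,0.009,0.00034,4.4,0,0],[0.34,0,0.009,0.00034,4.4,0,0],[0.34,0,0.009,0.00034,4.4,0,0],[0.34,0,0.009,0.00034,4.4,0,0],[0.34,0,0,0,0,0,0],[0.34,0,0,0,0,0,0]])

```text
time_s: 16.65
eef_pos: [0.4472, 0.2757, 0.1173]
ee_rot: [[0.001, 0.973, 0.23], [0.001, 0.23, -0.973], [-1.0, 0.002, -0.0]]
contact_force: [0.1, -0.3, 0.1]
finger_gap: 0.0292
```

Emit:
jog_arm(moves=[[0.34,0,0.009,0.0016,4.4,0,0],[0.34,0,0.009,0.0016,4.4,0,0],[0.34,0,0.009,0.0016,4.4,0,0],[0.34,0,0.009,0.0016,4.4,0,0],[0.34,0,0.004,0.001,2.2,0,0],[0.34,0,0,0,0,0,0],[0.34,0,0,0,0,0,0]])

```text
time_s: 17.35
eef_pos: [0.4866, 0.2719, 0.1165]
ee_rot: [[0.0, 0.994, -0.113], [0.0, -0.113, -0.994], [-1.0, 0.0, -0.0]]
contact_force: [0.1, 0.2, -0.1]
finger_gap: 0.0287
```

Emit:
jog_arm(moves=[[0.34,0,0.004,0,2,0,0],[0.34,0,0.004,0,2,0,0],[0.34,0,0.003,0,1,0,0],[0.34,0,0.002,0,0,0,0],[0.34,0,0.002,0,0,0,0],[0.34,0,0.001,0,0,0,0],[0.34,0,0,0,0,0,0],[0.34,0,0,0,0,0,0]])

```text
time_s: 18.15
eef_pos: [0.5027, 0.2692, 0.1163]
ee_rot: [[0.0, 0.98, -0.201], [-0.0, -0.201, -0.98], [-1.0, 0.0, 0.0]]
contact_force: [-0.8, -0.1, 0.4]
finger_gap: 0.0291
```

Emit:
jog_arm(moves=[[0.34,0,0.001,0,0,0,0],[0.34,0,0.001,0,0,0,0],[0.34,0,0,0,0,0,0],[0.34,0,0,0,0,0,0]])

```text
time_s: 18.55
eef_pos: [0.5047, 0.2689, 0.1162]
ee_rot: [[0.0, 0.98, -0.201], [-0.0, -0.201, -0.98], [-1.0, 0.0, 0.0]]
contact_force: [-0.4, 0.2, -1.8]
finger_gap: 0.0289
```

Emit:
jog_arm(moves=[[0.34,0,0.001,0,0,0,0],[0.34,0,0.001,0,0,0,0],[0.34,0,0,0,0,0,0],[0.34,0,0,0,0,0,0]])

```text
time_s: 18.95
eef_pos: [0.5055, 0.2688, 0.1162]
ee_rot: [[-0.002, 0.98, -0.201], [0.0, -0.201, -0.98], [-1.0, -0.002, 0.0]]
contact_force: [-5.2, 2.1, 4.0]
finger_gap: 0.0291
```

The force rises to 5 N at the angle expected for the stop. I'll centre the fingers off the knob, rise, and check.

Emit:
jog_arm(moves=[[0.34,0,-0.003,0,0,0,0],[0.34,0,-0.004,0,0,0,0],[0.34,0,0,0,0,0,0],[0.34,-0.02,0,0,0,0,0],[0.34,-0.04,0,0,0,0,0],[0.34,-0.05,0,0,0,0,0],[0.34,-0.03,0,0,0,0,0],[0.34,0,0,0,0,0,0],[0.34,0,0,0,0,0,0]])

```text
time_s: 19.85
eef_pos: [0.5003, 0.27, 0.2572]
ee_rot: [[0.003, 0.98, -0.201], [0.001, -0.201, -0.98], [-1.0, 0.002, -0.001]]
contact_force: [-0.1, 0.3, -1.6]
finger_gap: 0.029
```

Run:
```python
from h import *
s,W=snap("wrist"); st=arm.state(); print(st["eef_pos"],st["finger_gap"],st["contact_force"])
k=((W[...,2]>.134)&(W[...,2]<.145)&(np.hypot(W[...,0]-.495,W[...,1]-.27)<.05)); q=W[k]
c,r=cv2.minEnclosingCircle(q[:,:2].astype(np.float32)); print("knob",len(q),c,r)
k=(W[...,2]>.1085)&(W[...,2]<.118)&(np.hypot(W[...,0]-.474,W[...,1]-.154)<.02); p=W[k]; cp,r=cv2.minEnclosingCircle(p[:,:2].astype(np.float32)); print("pin",cp,r)
print("angle",np.degrees(np.arctan2(c[1]-.1535,c[0]-.4743)))
for lo,hi in((.094,.101),(.085,.107)):
    k=(W[...,2]>lo)&(W[...,2]<hi)&(np.hypot(W[...,0]-.49,W[...,1]-.22)<.15); print("deck",cv2.minAreaRect(W[k][:,:2].astype(np.float32)))
s2,_=snap("scene")
cv2.imwrite("pics/end.png",np.hstack([cv2.resize(s["image"][80:340,130:390],(400,400)),cv2.resize(s2["image"][180:300,200:365],(400,400))])[...,::-1])
```

```text
[0.49931996 0.26964531 0.25540427] 0.02955535609283013 [-0.10984158  0.1190666  -0.27571803]
knob 181 (0.49809736013412476, 0.267230749130249) 0.007646758109331131
pin (0.4747416377067566, 0.15306463837623596) 0.010143556632101536
angle 78.18176959772202
deck ((0.48728957772254944, 0.216115802526474), (0.1996190994977951, 0.1597536951303482), 78.68952178955078)
deck ((0.4911021590232849, 0.21535325050354004), (0.1996190994977951, 0.1675298810005188), 78.68952178955078)
```

View pics/end.png

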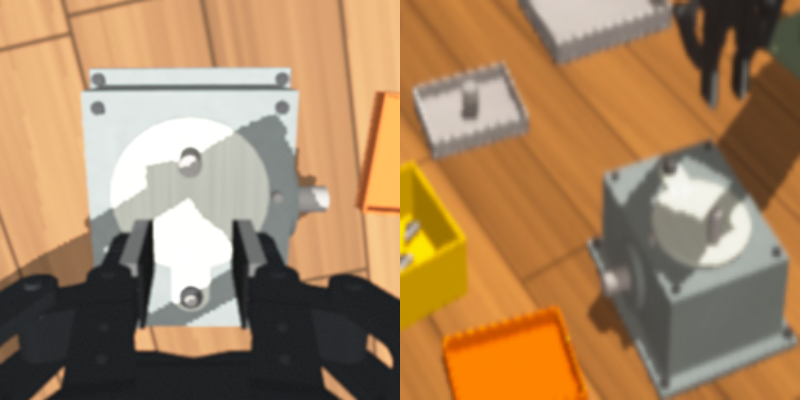

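The left crop shows the cover centred and reaching the stop stud at (275,197). The knob is at 78.2° against the housing's 78.7°, so the cover is home. The right crop shows the magnet upright in the small tray at (470,98) and the hand clear.

```bash
python3 -c "
from station import arm
print(arm.job_done())"
```

```text
the job is handed in; nothing more can be done
None
```

I swung the cover open to about 1.71 rad and moved the magnet from the port to the small grey tray. I then swung the cover back onto its stop and handed the job in at about 20 s; no verdict was reported.

**Last checks:**
- **Cover:** the knob direction is 78.2° and the housing's y axis 78.7°, so it is home within measuring error (the limit is 4°). The force rose to about 5 N when it met the stop.
- **Magnet:** it stands upright at (0.577, −0.206), the tray's centre. Its top was measured at 42 mm against the 43 mm expected.
- **Hand:** it is clear, with about 0.3 N on the force sensor, which is within its noise.
- **Bin, mug and brush:** I did not touch them, but I did not measure their final positions.

**Disagreement:** the scene and side cameras differed by about 6 mm in x, more than the stated 2 mm. I used the wrist camera for the knob and magnet positions, and those measurements matched the given sizes.

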